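Angle a turning blank past the post into the stop jig

TASK

Push the reddish-brown wooden blank across the table with the fingertips into the bay of the plywood jig: pivot it by its ends so that one end goes past the blue post and into the pocket between the short cheek and the long fence, drive it up to the end stop, then swing the other end in behind the post until the blank lies flat against the long fence with its end at the stop. Never pick it up, lift it or tip it over, and leave the other blanks and the whetstone where they are.

Things in the scene. Friction and masses are not known exactly. Their poses are not given: they have to be found in the camera images.
- brown_blank: reddish-brown square wooden blank, 27 x 160 x 27 mm, about 0.12 kg, loose, lying flat on the table. Origin at the centre of its underside; its y axis runs along its length (ends at y = -80 and +80 mm), z up. Either end may go in first. It starts to the robot's right of the jig, lying roughly across the bay's direction.
- jig: plywood jig fixed to the table, no floor, walls 32 mm high. Origin on the table, where the centre of the blank's underside lies when home. y: along the bay to the end stop (robot's left); x: across the bay to the long fence (away from the robot). In mm here: fence face x = +14, y from -122 to +110, 22 thick; stop face y = +80, 20 thick. Open on the robot's side from cheek tip to post.
- jig_cheek (a point): rounded tip of the short cheek, at the table, at the corner of its inner face: x = -32, y = +35 mm in the jig's frame. The cheek is 16 mm thick, runs from here along y to the stop and faces the fence: the pocket between them is 46 mm wide and 45 mm deep. Axes as the jig's.
- jig_post (a point): blue post, 30 mm in diameter, 52 high; point on its axis at the table: x = -1, y = -107 mm in the jig's frame. It blocks the straight way along the fence, so the blank must come in angled, trailing end on the robot's side of the post (about 13 degrees to the bay fits well). From post to stop there are 172 mm. Axes as the jig's.
- black_blank: near-black square blank, 27 x 140 x 27 mm, loose, a bystander at the far right; origin at the centre of its underside, y along its length
- pale_blank: pale square blank, 27 x 120 x 27 mm, loose, a bystander at the far right; origin at the centre of its underside, y along its length
- whetstone: grey-brown whetstone, 33 x 68 x 27 mm, loose, a bystander on the robot's side of the jig; origin at the centre of its underside
Mind the look-alikes: they are no part of the job. What is shaped like the brown_blank but green or red is not meant.

How it is judged (in metres and radians):
At the end, for the whole second after the job is handed in: The reddish-brown blank lies flat on the table in the bay, at rest: along the long fence (parallel within 0.06 rad, its centre within 6 mm of flush) and its end within 8 mm of the end stop (x of brown_blank in the frame of jig between -0.006 and 0.006 m and y of brown_blank in the frame of jig between -0.008 and 0.004 m and angle between the y axis of brown_blank and the y axis of jig, either way round below 0.06 rad and angle between brown_blank's own z axis and vertical below 0.08 rad and height (world z) of brown_blank below 0.005 m and linear speed of brown_blank below 0.01 m/s); the robot touches nothing.
It fails at once if the blank is lifted off the table (10 mm) (height (world z) of brown_blank above 0.01 m).
It fails at once if the blank is tipped or rolled over (angle between brown_blank's own z axis and vertical above 0.3 rad).
It fails at once if the black blank is disturbed (20 mm) (distance of black_blank from where it was at the start of the episode above 0.02 m).
It fails at once if the pale blank is disturbed (20 mm) (distance of pale_blank from where it was at the start of the episode above 0.02 m).
It fails at once if the whetstone is disturbed (20 mm) (distance of whetstone from where it was at the start of the episode above 0.02 m).
It also fails if it takes over 72 s, if anything falls off the work surface, if the arm or the gripper's body presses on something with over 40 N, if the wrist force passes 120 N, or if a joint passes its speed limit or range.

ROBOT

A 6-joint arm with a two-finger parallel gripper is mounted at the origin on a cart in front of the work surface, level with it; the furniture and walls round the work are solid. World frame = base frame: x ahead of the robot, y to its left, z up, the work surface at z = 0. Lengths are in mm, angles in rad, forces in N, time in s.
With the tool pointing down it reaches from about 350 to 975 mm from the base axis. Payload 7.1 kg.
Tool frame: the origin (TCP) lies on the front face of the gripper's body, between the roots of the fingers; the fingertips stand 80 mm ahead of it and the grasp point (between the pads) lies 61 mm ahead of it (env.tips_ahead is the distance from the TCP to the fingertips, in mm); z points along the fingers, y is the direction in which the jaws open and shut (so a half turn about z gives the same grasp; the last joint's range is limited). The gripper opens to 88 mm and grips with 3 to 60 N. Pads are 20 mm wide; open, the fingers measure 115 mm over their backs; the gripper's body (75 mm by 178 mm) begins 61 mm behind the grasp point.
Start: joints at [1.219, 0.423, 1.63, -0, 1.089, -0.019], TCP at [204.15, 590.702, 302.675] pointing down, gripper open.
Joint ranges: [-3, 3], [-0.9, 2.11], [0.09, 2.58], [-1.31, 4.45], [0.11, 2.69], [-2.54, 2.54]. Speed limits (rad/s): [2.39, 2.39, 3.01, 3.14, 3.14, 3.14].

INTERFACE

Orientations are given as a unit quaternion [x, y, z, w].
In Python, from station import env, set_gripper, viewer, workorder gives the robot as it stands. Calls block until the motion is done:
- env.reach(position, orientation): joint-space move of the TCP to a pose.
- env.move_l(position, rot=None, rate=150, f_stop=None): straight line of the TCP; rot=None keeps the orientation; rate is the mean speed in mm/s. With f_stop (N) it stops when the force on the tool has changed by that much, and returns True; else False.
- env.move_joints(angles): joint-space move.
- set_gripper(opening): finger opening in mm; the grip force is fixed at half the most; returns when the fingers have stopped.
- env.hold(seconds).
- env.ik(position, orientation): joint angles nearest the present ones, or None.
- env.read_state(): the state.
- viewer.camera(name): name is "scene" or "side" or "wrist"; returns the picture (480x640x3 uint8, blue, green, red); there is no depth.
- viewer.camera_params(name): a dict with "fx", "fy", "cx", "cy" (pixels), "pose" (4x4, takes a point from camera to world coordinates); the wrist camera has in their place "tool_from_camera" (4x4, takes a point from camera to tool coordinates, whose origin is the TCP and whose axes are the flange's). Camera axes: x right, y up, looking along -z (the intrinsics and any distortion apply to the point x, -y, -z); pixel columns grow to the right and rows downward; lengths in mm; the calibration is good to about 2 mm. A picture is of the moment at which its call begins: read the wrist's pose just before it. camera_params takes no time and is no camera call.
A pose or a line that the arm cannot do raises env.IKError and nothing moves.
- workorder.sign_off(): hands the job in, once; it reports no verdict.
The state is a dict: "time_s": time; "qpos": joint angles; "dq": joint speeds; "tau": joint torques, N m; "tool_pos": TCP position; "orientation": TCP orientation; "force": force on the tool from outside, world axes, zero at the start; "wrist_torque": the same for the moment, N m; "width": finger opening in mm.
Only numpy, scipy, OpenCV 4.12 (cv2) and the standard library are available. Lean on these libraries where they do the work, as an engineer would, in place of code of your own. Each camera call takes 0.05 s, during which the arm holds its last target.

## Working session

There is one attempt and no reset: what is moved stays moved. The work goes in short steps, each a Python script; the robot and the scene stay as the last script left them, time stands still between calls to the robot, and variables do not carry over. Pictures are saved under pics/ and viewed, and the job is handed in when it is done.

```bash
mkdir -p pics; ls; python3 - <<'E'
from station import env, set_gripper, viewer, workorder
import cv2
for n in ["scene","side","wrist"]:
    im=viewer.camera(n); cv2.imwrite(f"pics/a_{n}.png",im); p=viewer.camera_params(n); print(n,p)
print(env.read_state())
E
```

```text
pics
scene {'fx': 548.6377269085352, 'fy': 548.6377269085352, 'cx': 308.98931801429336, 'cy': 229.84958186106093, 'pose': array([[ 5.38848753e-01,  5.69080539e-01, -6.21119442e-01,
        -1.83304231e+02],
       [-8.42310357e-01,  3.53069763e-01, -4.07252998e-01,
        -5.71414773e+02],
       [-1.24612616e-02,  7.42623109e-01,  6.69593634e-01,
         8.49361308e+02],
       [ 0.00000000e+00,  0.00000000e+00,  0.00000000e+00,
         1.00000000e+00]])}
side {'fx': 604.3147616052535, 'fy': 604.3147616052535, 'cx': 326.8602450092924, 'cy': 242.72764333284752, 'pose': array([[ 8.21832759e-01,  3.26318716e-01, -4.67019284e-01,
        -1.39620432e+02],
       [-5.69519801e-01,  4.48339599e-01, -6.88940346e-01,
        -1.10889192e+03],
       [-1.54308904e-02,  8.32170475e-01,  5.54305140e-01,
         8.37935046e+02],
       [ 0.00000000e+00,  0.00000000e+00,  0.00000000e+00,
         1.00000000e+00]])}
wrist {'fx': 353.2962120373016, 'fy': 353.2962120373016, 'cx': 318.4016687702571, 'cy': 237.3410865689524, 'tool_from_camera': array([[-1.91906657e-04,  9.57413319e-01,  2.8872080
[... 261 characters left out ...]

         1.00000000e+00]])}
{'time_s': 0.15, 'qpos': array([ 1.21903388e+00,  4.23676060e-01,  1.63049956e+00,  1.58215703e-05,
        1.08859424e+00, -1.90157852e-02]), 'dq': array([-0.00157123, -0.0024412 , -0.0018113 ,  0.00103229, -0.00105851,
        0.00078481]), 'tau': array([ 7.46297919e-04, -5.44984066e+01, -2.73922098e+01,  6.44888543e-02,
        2.04562407e-02, -8.76365084e-05]), 'tool_pos': array([204.01711791, 590.41081782, 302.07934609]), 'orientation': array([ 1.65610446e-01,  9.86191074e-01, -5.77223652e-04, -1.15382790e-04]), 'force': array([-1.16258565,  0.0564182 ,  0.11742291]), 'wrist_torque': array([-0.02017872, -0.02572257,  0.01746617]), 'width': 87.61180924798931}
```

View pics/a_scene.png

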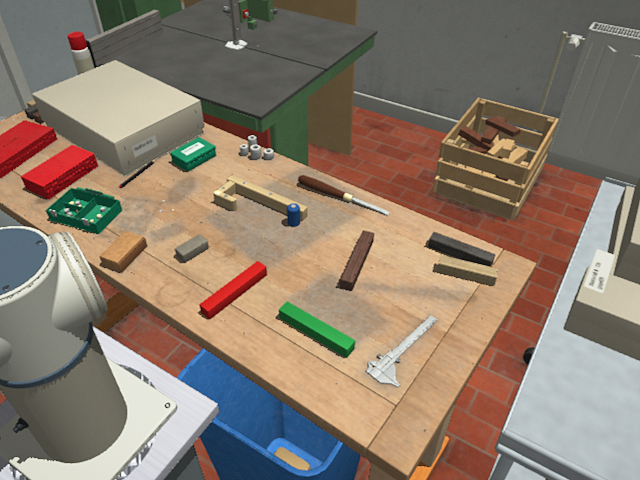

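View pics/a_side.png

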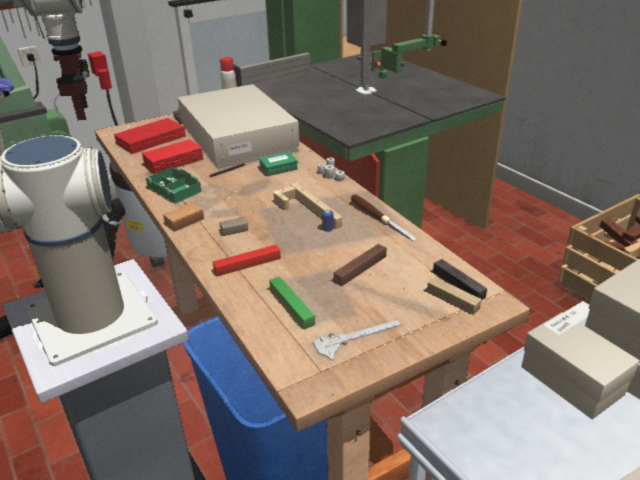

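View pics/a_wrist.png

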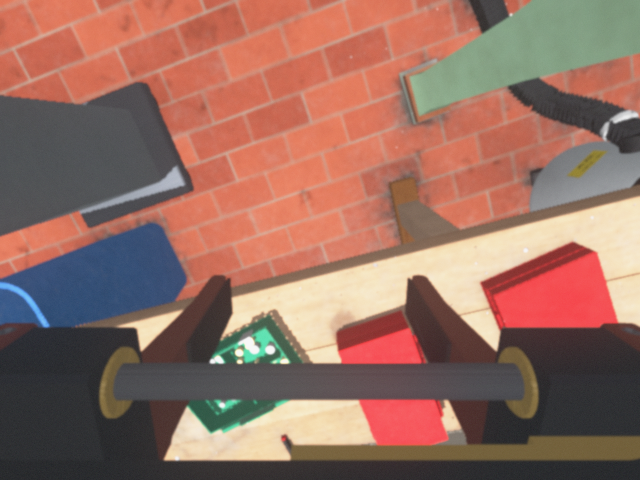

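The scene picture shows these candidates:
- Dark reddish-brown blank (356,260)
- Red bar (234,289) and green bar (316,329)
- Near-black blank (459,248) and pale blank (464,272)
- Chisel handle (325,187)
- Tan block (122,252)
- Grey-brown whetstone (191,248)

I choose (356,260): it is reddish-brown, to the right of the jig, and lies across the bay. The jig is at (262,198) with the blue post at (293,214).

```bash
cat > h.py <<'E'
from station import env, set_gripper, viewer, workorder
import cv2, numpy as np
from scipy.spatial.transform import Rotation as R
def campose(name,st=None):
    p=viewer.camera_params(name)
    if name!='wrist': return p,np.array(p['pose'])
    T=np.eye(4);T[:3,:3]=R.from_quat(st['orientation']).as_matrix();T[:3,3]=st['tool_pos']
    return p,T@np.array(p['tool_from_camera'])
def ray(p,M,uv,z):
    uv=np.atleast_2d(uv).astype(float)
    d=np.c_[(uv[:,0]-p['cx'])/p['fx'],-(uv[:,1]-p['cy'])/p['fy'],-np.ones(len(uv))]@M[:3,:3].T
    o=M[:3,3]; t=(z-o[2])/d[:,2]
    return (o+d*t[:,None])[:,:2]
def proj(p,M,P):
    c=(np.atleast_2d(P)-M[:3,3])@M[:3,:3]
    return np.c_[p['cx']+p['fx']*c[:,0]/-c[:,2],p['cy']-p['fy']*c[:,1]/-c[:,2]]
def down(yaw):  # tool y axis (jaw dir) at angle yaw from world +y ; tool pointing down
    # tool z=-Z, tool y=(-sin,cos), x = y x z
    y=np.array([-np.sin(yaw),np.cos(yaw),0]);z=np.array([0,0,-1.]);x=np.cross(y,z)
    return R.from_matrix(np.c_[x,y,z]).as_quat()
E
python3 - <<'E'
from h import *
pts={'scene':([[356,260],[372,234],[341,287],[293,205],[218,185],[305,213],[216,207],[191,248],[459,248],[464,272],[234,289],[316,329],[388,212],[302,180],[124,250]]),
 'side':[[360,264],[327,215],[278,193],[338,222]]}
for n in pts:
    p,M=campose(n); print(n); 
    for q,r in zip(pts[n],ray(p,M,pts[n],27)): print(q,r.round())
im=cv2.imread('pics/a_scene.png')
cv2.imwrite('pics/b_crop.png',cv2.resize(im[160:310,200:400],None,fx=4,fy=4,interpolation=cv2.INTER_CUBIC))
E
```

```text
scene
[356, 260] [ 552. -207.]
[372, 234] [ 642. -197.]
[341, 287] [ 469. -218.]
[293, 205] [633.   8.]
[218, 185] [600. 209.]
[305, 213] [624. -32.]
[216, 207] [532. 158.]
[191, 248] [395. 114.]
[459, 248] [ 700. -377.]
[464, 272] [ 638. -411.]
[234, 289] [351. -39.]
[316, 329] [ 354. -231.]
[388, 212] [ 728. -193.]
[302, 180] [726.  43.]
[124, 250] [314. 234.]
side
[360, 264] [ 555. -218.]
[327, 215] [618.   6.]
[278, 193] [576. 183.]
[338, 222] [621. -39.]
```

View pics/b_crop.png

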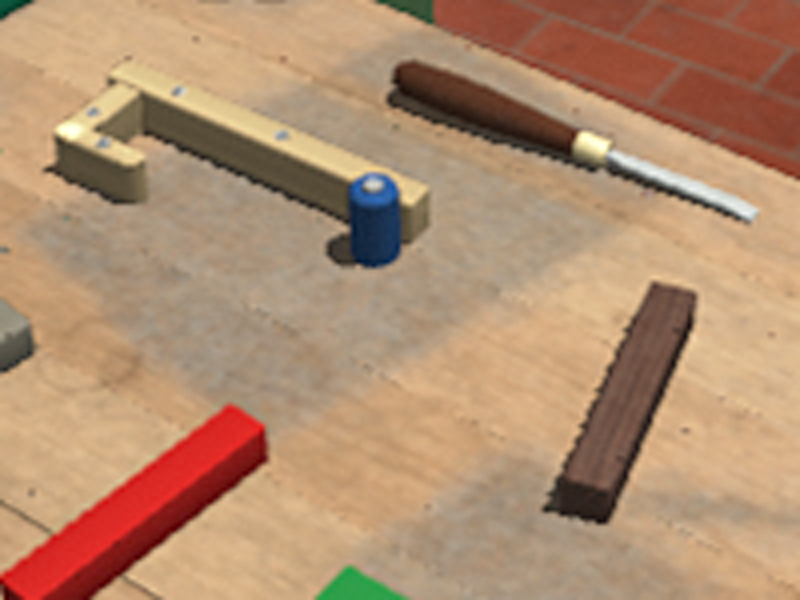

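The crop confirms it: a dark reddish-brown square blank, centred at about (625,400) in the crop. The jig opens towards the robot and the blue post stands at (375,220) in the crop. Next I take a top view with the wrist camera.

```bash
python3 - <<'E'
from h import *
for i,(pos,yaw) in enumerate([((670,60,330),0),((640,-170,330),0)]):
    env.reach(pos,down(yaw)); st=env.read_state(); im=viewer.camera('wrist'); cv2.imwrite(f'pics/c{i}.png',im)
    np.savez(f'c{i}.npz',o=st['orientation'],t=st['tool_pos']); print(st['time_s'],st['tool_pos'],st['qpos'].round(2))
E
```

```text
2.6583 [669.86023392  60.90936154 329.97753845] [ 0.07  0.47  1.49  0.    1.18 -1.5 ]
3.6333 [ 640.25676771 -169.018105    330.02444192] [-0.28  0.45  1.52  0.    1.17 -1.85]
```

View pics/c0.png

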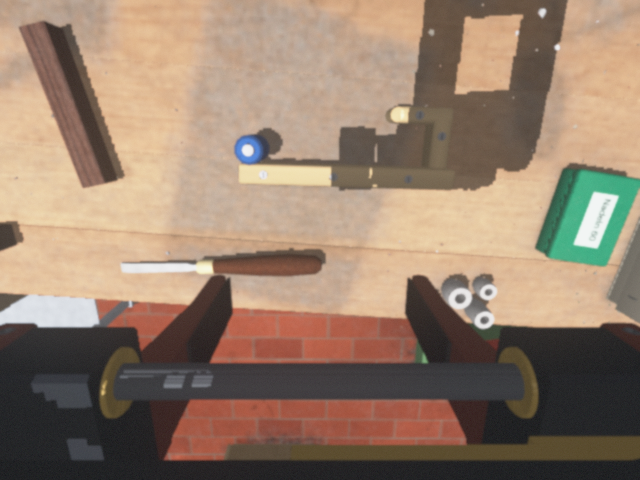

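View pics/c1.png

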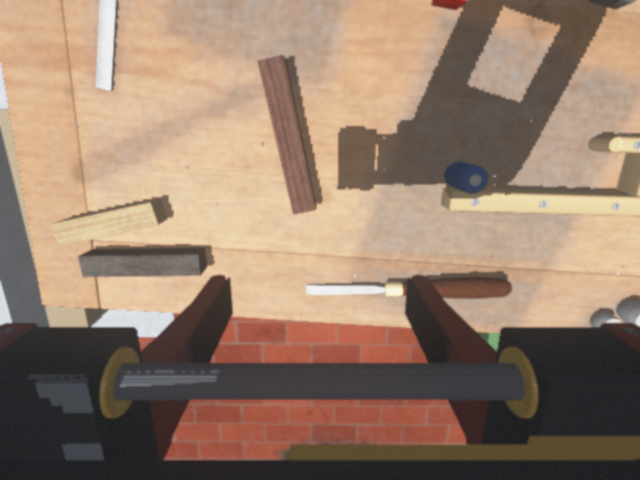

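c0 shows the jig: post (250,150), fence from (240,175) to (455,178), cheek tip (392,115) and stop (442,140). c1 shows the blank from (272,62) to (303,210). Next I measure these.

```bash
cat >> h.py <<'E'
def load(i):
    d=np.load(f'c{i}.npz'); st={'orientation':d['o'],'tool_pos':d['t']}
    im=cv2.imread(f'pics/c{i}.png'); p,M=campose('wrist',st); return im,p,M
E
python3 - <<'E'
from h import *
im,p,M=load(0)
c=im[90:210,225:475]; cv2.imwrite('pics/d0.png',cv2.resize(c,None,fx=3.2,fy=3.2,interpolation=cv2.INTER_CUBIC))
im,p,M=load(1)
c=im[40:230,230:350]; cv2.imwrite('pics/d1.png',cv2.resize(c,None,fx=3,fy=3,interpolation=cv2.INTER_CUBIC))
E
```

```text
(no output)
```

View pics/d0.png

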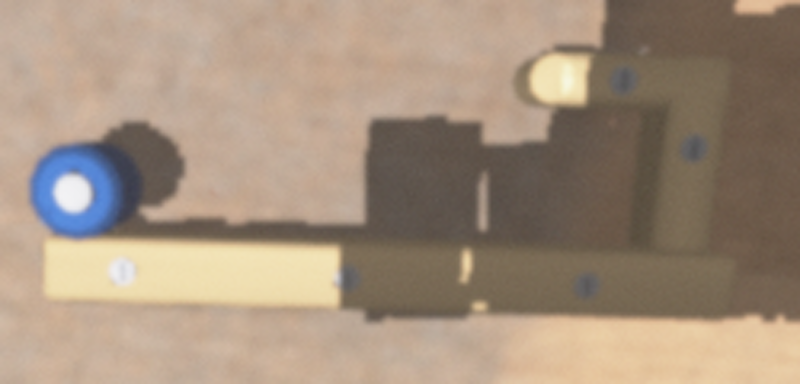

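View pics/d1.png

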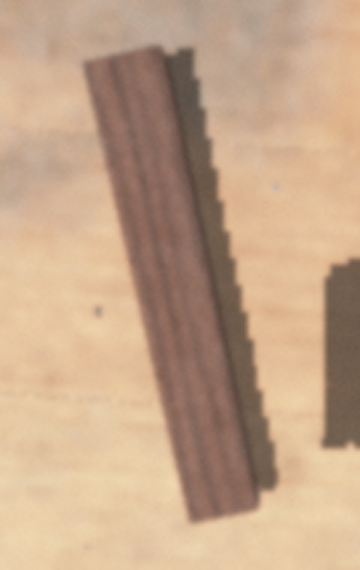

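```bash
cat >> h.py <<'E'
def rigid(A,B): # B ~ A@Rt + t ; returns theta,t
    A=np.array(A,float);B=np.array(B,float);a=A.mean(0);b=B.mean(0)
    H=(A-a).T@(B-b); th=np.arctan2(H[0,1]-H[1,0],H[0,0]+H[1,1])
    Rm=np.array([[np.cos(th),-np.sin(th)],[np.sin(th),np.cos(th)]])
    return th,b-Rm@a,np.c_[(A-a)@Rm.T+b-B]
E
python3 - <<'E'
from h import *
im,p,M=load(0)
f=lambda q:np.array(q)/3.2+[225,90]
pix=[(45,240),(735,258),(735,318),(45,298),(668,250),(728,60)]
mod=[(14,-122),(14,110),(36,110),(36,-122),(14,80),(-48,100)]
W=ray(p,M,f(pix),32)
th,t,r=rigid(mod,W);print('jig',th,t);print(r.round(1))
print('post', ray(p,M,f([(73,192)]),52), 'pred', t+np.array([[np.cos(th),-np.sin(th)],[np.sin(th),np.cos(th)]])@[-1,-107])
im,p,M=load(1)
W=ray(p,M,np.array([(84,63),(162,46),(258,507),(190,522)])/3+[230,40],27)
th,t,r=rigid([(-13.5,-80),(13.5,-80),(13.5,80),(-13.5,80)][::1],W);print('blank',th,t);print(r.round(1)); print(W.round(1))
# post in c1 (top centre ~ (476,181))
print(ray(p,M,[(476,181)],52))
print('red tip', ray(p,M,[(450,3)],27))
E
```

```text
jig -0.02429174027381729 [613.10841904  97.38749356]
[[-1.  -1. ]
 [-1.1  2.8]
 [ 1.  -0. ]
 [ 1.9 -0.3]
 [ 0.8 -4.8]
 [-1.6  3.4]]
post [[608.7664159   -9.90765114]] pred [609.50975348  -9.5566489 ]
blank -1.3698529566828452 [ 569.7144904  -200.98453572]
[[ -6.5  25.9]
 [  4.  -26.4]
 [  6.8 -25.6]
 [ -4.3  26.1]]
[[ 495.1 -229.6]
 [ 490.1 -203.8]
 [ 644.  -172.6]
 [ 649.7 -197.9]]
[[609.65229557 -10.40557077]]
red tip [[445.25193889 -45.54441369]]
```

Calibrated positions:
- Jig home is about (613,97) with yaw −0.024. The predicted post position agrees with the observed one to within 1 mm.
- The blank's centre is about (570,−201), with its axis at 0.20 rad from X.

I plan to sweep it round with the open fingers held flat along its right-hand side, pivoting it about a point near its near end. After that I push on the trailing end.

```bash
cat >> h.py <<'E'
JT=-0.0243; JO=np.array([613.1,97.4]); 
JR=np.array([[np.cos(JT),-np.sin(JT)],[np.sin(JT),np.cos(JT)]])
j2w=lambda q:JO+JR@np.array(q,float)
w2j=lambda q:JR.T@(np.array(q,float)-JO)
U=lambda a:np.array([np.cos(a),np.sin(a)])
N=lambda a:np.array([-np.sin(a),np.cos(a)])
def P(xy,z=87): return [float(xy[0]),float(xy[1]),float(z)]
def snap(i,name='wrist'):
    st=env.read_state(); im=viewer.camera(name); cv2.imwrite(f'pics/c{i}.png',im)
    np.savez(f'c{i}.npz',o=st['orientation'],t=st['tool_pos'])
    print('t',round(st['time_s'],2),'F',st['force'].round(1),'tcp',st['tool_pos'].round(1)); return im
E
python3 - <<'E'
from h import *
c=np.array([569.7,-201.]); a=0.201
s=c-N(a)*(23.5+14)
env.reach(P(s,200),down(a-np.pi/2))
env.move_l(P(s,87),rate=150)
e=c-N(a)*(23.5-6)
env.move_l(P(e),rate=60)
c=c+N(a)*6; cor=c-U(a)*60
af=1.32
for b in np.linspace(a,af,13)[1:]:
    q=cor+U(b)*60-N(b)*23.5
    env.move_l(P(q),rot=down(b-np.pi/2),rate=60)
print('expected c',cor+U(af)*60, env.read_state()['force'])
q=cor+U(af)*60-N(af)*40
env.move_l(P(q),rate=100); env.move_l(P(q,200),rate=200)
cc=cor+U(af)*60
env.reach(P([cc[0]+60,cc[1]-20],330),down(0)); snap(2)
E
```

```text
expected c [ 524.6005862  -148.97684735] [ 0.12642631 -0.20484287  0.30316976]
t 10.82 F [ 0.3  0.8 -0.5] tcp [ 584.1 -168.9  328.8]
```

View pics/c2.png

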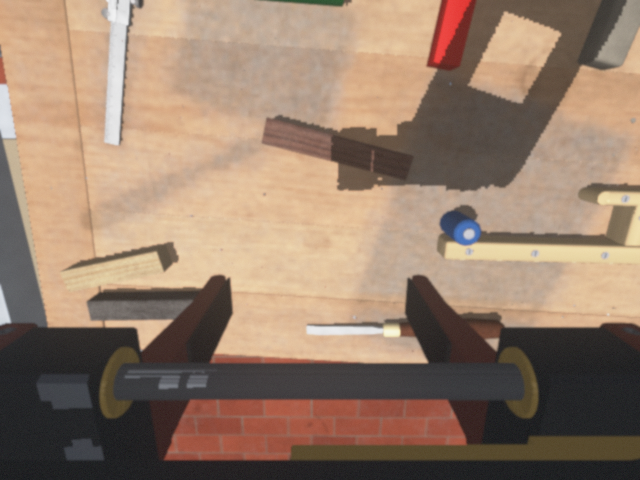

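The blank is now at (337,148), at the right angle: its leading end is at (410,167) and its trailing end at (266,132). I measure its corners from a crop.

```bash
cat >> h.py <<'E'
def crop(i,x0,y0,x1,y1,f,out):
    im=cv2.imread(f'pics/c{i}.png'); cv2.imwrite(f'pics/{out}.png',cv2.resize(im[y0:y1,x0:x1],None,fx=f,fy=f,interpolation=cv2.INTER_CUBIC))
def blank(i,pix): # order: trailing-far? trailing L, trailing R, lead R, lead L
    im,p,M=load(i); W=ray(p,M,pix,27); tr=(W[0]+W[1])/2; le=(W[2]+W[3])/2
    d=le-tr; a=np.arctan2(d[1],d[0]); c=(tr+le)/2
    print('c',c.round(1),'a',a.round(3),'len',np.linalg.norm(d).round(1),'jig c',w2j(c).round(1),'jig ang deg',np.degrees(np.pi/2+JT-a).round(1)); return c,a
E
python3 - <<'E'
from h import *
crop(2,255,105,425,195,4.5,'e2')
E
```

```text
(no output)
```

View pics/e2.png

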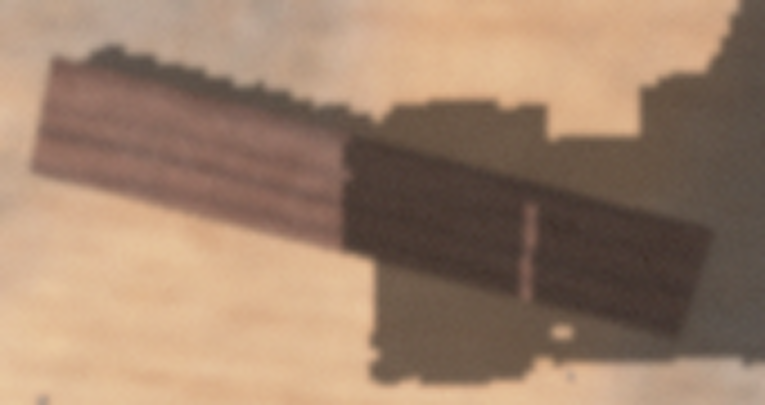

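```bash
python3 - <<'E'
from h import *
f=lambda q:np.array(q)/4.5+[255,105]
c,a=blank(2,f([(53,58),(32,172),(680,338),(713,230)]))
# target line: centre at stop, jig (-17,-1), angle 13 deg
at=np.pi/2+JT-np.radians(13); ct=j2w([-17,-1]); print(ct,at,a)
print('lateral offset (left +) of centre from line',(c-ct)@N(at),'along',(c-ct)@U(at))
E
```

```text
c [ 523.5 -149. ] a 1.325 len 158.4 jig c [ -83.6 -248.5] jig ang deg 12.7
[596.08072131  96.81335458] 1.3196035240356336 1.3250416383053005
lateral offset (left +) of centre from line 9.253267779102249 along -256.1144255867105
```

The blank is at 12.7° to the bay and 9 mm to the robot's side of the ideal entry line. I close the fingers to make a flat pusher and drive the trailing end, blending out the offset along the way.

```bash
python3 - <<'E'
from h import *
c=np.array([523.5,-149.]);a=1.325
at=1.3196; ct=j2w([-18,-1])
set_gripper(0)
s=c-U(a)*(90+15)
env.reach(P(s,190),down(a-np.pi)); print(env.read_state()['width'])
env.move_l(P(s),rate=150)
env.move_l(P(c-U(a)*90),rate=60)
# first stage to 110 mm short of the target
d=ct-c; L=np.linalg.norm(d); m=c+d*(1-110/L)
env.move_l(P(m-U(at)*90),rot=down(at-np.pi),rate=55)
print(env.read_state()['force'])
env.move_l(P(m-U(at)*105),rate=100)
env.move_l(P(m-U(at)*105,200),rate=200)
env.reach(P([m[0]+60,m[1]-110],330),down(0)); snap(3); print(m)
E
```

```text
0.7298989285880086
[ 0.23313525  0.18859449 -0.33251768]
t 20.31 F [0.7 0.3 0.7] tcp [ 624.  -118.7  328.9]
[564.32917721  -8.77638276]
```

View pics/c3.png

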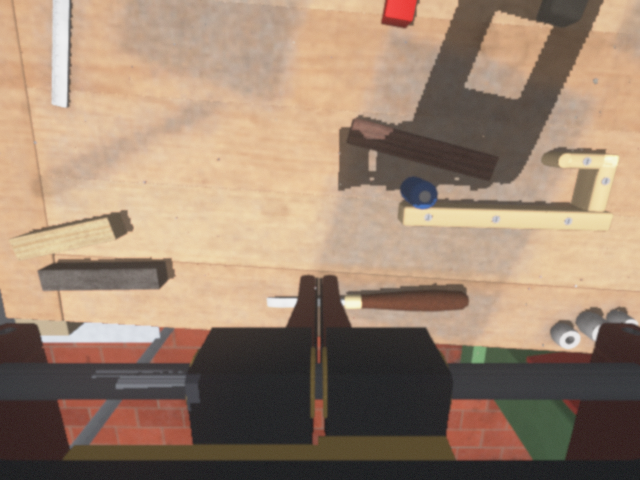

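The blank runs from (357,128) to (494,166) and is passing on the robot's side of the post at (424,195).

```bash
python3 - <<'E'
from h import *
crop(3,340,105,510,200,4.5,'e3')
im=cv2.imread('pics/e3.png'); cv2.imwrite('pics/e3b.png',np.clip(im.astype(float)*1.8,0,255).astype('uint8'))
E
```

```text
(no output)
```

View pics/e3b.png

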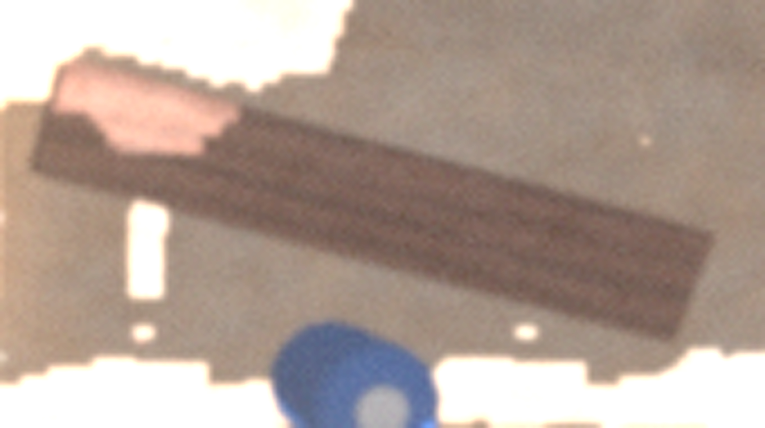

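```bash
python3 - <<'E'
from h import *
f=lambda q:np.array(q)/4.5+[340,105]
c,a=blank(3,f([(63,62),(33,170),(676,338),(713,232)]))
im,p,M=load(3)
print('post',ray(p,M,f([(383,408)]),52),j2w([-1,-107]))
print('stop/cheek z32 inner corners', ray(p,M,[(590,165),(590,206)],32), j2w([-32,80]),j2w([14,80]))
E
```

```text
c [563.6  -8.9] a 1.326 len 159.3 jig c [ -46.9 -107.5] jig ang deg 12.6
post [[607.80213599 -10.66419282]] [609.50045111  -9.54411273]
stop/cheek z32 inner corners [[578.94805067 166.17645144]
 [622.83766726 175.81549619]] [583.05325606 178.15390504] [629.03967546 177.03621504]
```

It is on track, with c at jig (−47,−107) and 12.6°. Now I drive it to the stop.

```bash
python3 - <<'E'
from h import *
c=np.array([563.6,-8.9]);a=1.3235
at=1.3196; ct=j2w([-18,-1])
s=c-U(a)*105
env.reach(P(s,190),down(a-np.pi))
env.move_l(P(s),rate=150)
env.move_l(P(c-U(a)*90),rate=60)
m=ct-U(at)*12
env.move_l(P(m-U(at)*90),rot=down(at-np.pi),rate=55)
r=env.move_l(P(ct+U(at)*5-U(at)*90),rate=20,f_stop=6)
st=env.read_state(); print(r,st['force'],st['tool_pos'],'expected at stop',ct-U(at)*90)
e=st['tool_pos'][:2]
env.move_l(P(e-U(at)*15),rate=100)
env.move_l(P(e-U(at)*15,200),rate=200)
env.reach(P([650,100-100],330),down(0)); snap(4)
E
```

```text
True [-0.83563942 -3.06098975  1.96318695] [572.35369918   8.60319248  86.81834839] expected at stop [572.71035394   9.66223447]
t 28.32 F [-1.1 -0.5  0.4] tcp [649.6  -0.  328.9]
```

View pics/c4.png

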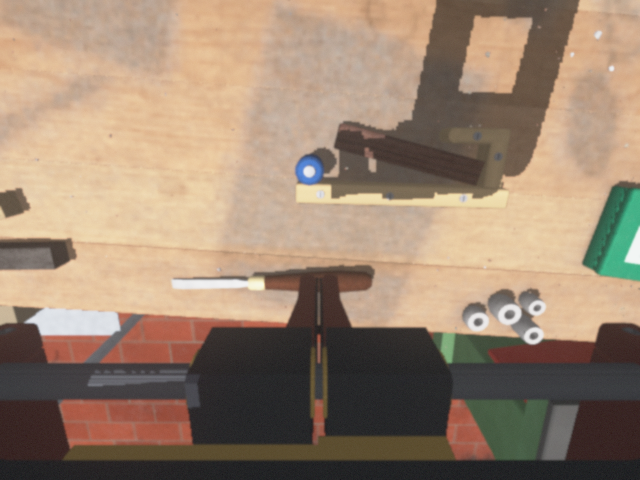

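```bash
python3 - <<'E'
from h import *
crop(4,285,110,525,220,3.3,'e4')
im=cv2.imread('pics/e4.png'); cv2.imwrite('pics/e4b.png',np.clip(im.astype(float)*2,0,255).astype('uint8'))
E
```

```text
(no output)
```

View pics/e4b.png

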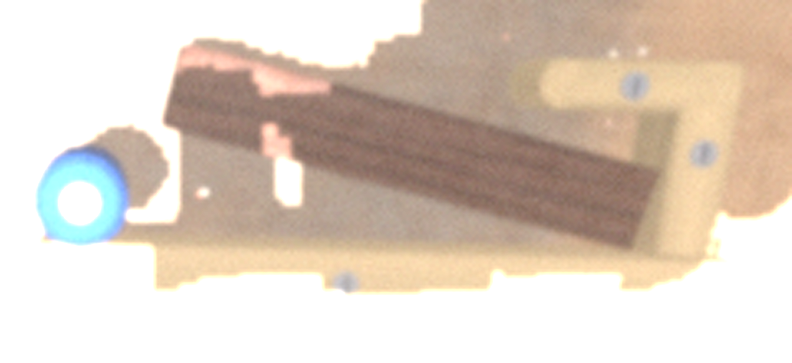

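```bash
python3 - <<'E'
from h import *
f=lambda q:np.array(q)/3.3+[285,110]
c,a=blank(4,f([(182,46),(164,123),(631,248),(658,170)]))
for q,z in [((658,170),27),((631,248),27),((674,170),32),((663,250),32),((80,202),52)]:
    im,p,M=load(4); print(q,w2j(ray(p,M,f([q]),z)[0]).round(1))
E
```

```text
c [594.3  95.7] a 1.322 len 158.8 jig c [-18.7  -2.1] jig ang deg 12.9
(658, 170) [-13.7  77.7]
(631, 248) [11.5 72.8]
(674, 170) [-14.2  80.5]
(663, 250) [11.3 81.1]
(80, 202) [  -1.9 -107.7]
```

The blank is within about 2 mm of the stop at 12.9°. Now I swing the trailing end in behind the post.

```bash
python3 - <<'E'
from h import *
q=down(JT-np.pi/2)
s=j2w([-76,-57])
env.reach(P(s,190),q); env.move_l(P(s),rate=150)
env.move_l(P(j2w([-32,-55])),rate=50)
r=env.move_l(P(j2w([-22,-52])),rate=20,f_stop=6); st=env.read_state(); print(r,w2j(st['tool_pos'][:2]),st['force'])
x,y=w2j(st['tool_pos'][:2])
env.move_l(P(j2w([x-12,y])),rate=80)
env.move_l(P(j2w([x-12,-5])),rate=80)
r=env.move_l(P(j2w([x+5,0])),rate=20,f_stop=6); st=env.read_state(); print(r,w2j(st['tool_pos'][:2]),st['force'])
x,y=w2j(st['tool_pos'][:2])
env.move_l(P(j2w([x-20,y])),rate=80)
env.move_l(P(j2w([x-20,y]),200),rate=200)
env.reach(P([650,0],330),down(0)); snap(5); print(env.read_state()['time_s'])
crop(5,285,110,525,220,3.3,'e5')
im=cv2.imread('pics/e5.png'); cv2.imwrite('pics/e5b.png',np.clip(im.astype(float)*2,0,255).astype('uint8'))
E
```

```text
True [-23.25325689 -52.2496971 ] [ 0.8742842   0.1364267  -1.09727882]
True [-22.76430192  -1.37721687] [-0.17718147  0.19003708 -0.3052246 ]
t 36.58 F [ 0.9 -0.8  0.5] tcp [6.496e+02 2.000e-01 3.289e+02]
36.625
```

View pics/e5b.png

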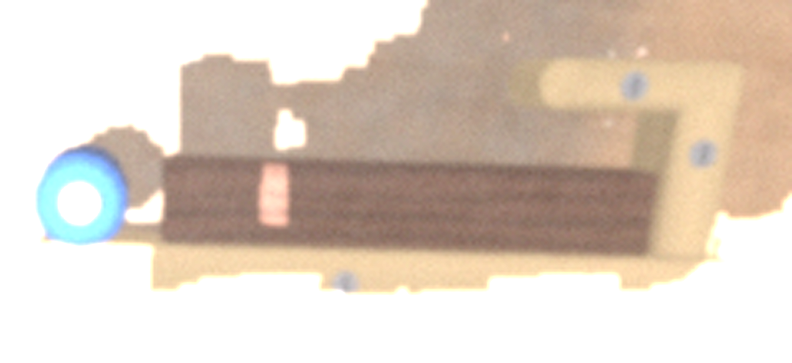

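The blank now lies along the fence with its left end at the stop. I measure it here and cross-check from the fixed cameras.

```bash
python3 - <<'E'
from h import *
f=lambda q:np.array(q)/3.3+[285,110]
c,a=blank(5,f([(165,157),(163,241),(650,254),(658,172)]))
im,p,M=load(5)
for q,z in [((670,172),32),((662,254),32),((160,245),32),((650,258),32)]: print(q,w2j(ray(p,M,f([q]),z)[0]).round(1))
a=viewer.camera('scene');b=viewer.camera('side')
cv2.imwrite('pics/f.png',np.hstack([cv2.resize(a[165:240,200:320],None,fx=3.3,fy=3.3,interpolation=2),cv2.resize(b[170:245,255:375],None,fx=3.3,fy=3.3,interpolation=2)]))
E
```

```text
c [612.8  96.4] a 1.542 len 159.6 jig c [-0.3 -1. ] jig ang deg 0.3
(670, 172) [-13.6  79.5]
(662, 254) [12.5 81.1]
(160, 245) [ 13.4 -81.9]
(650, 258) [13.9 77.4]
```

View pics/f.png

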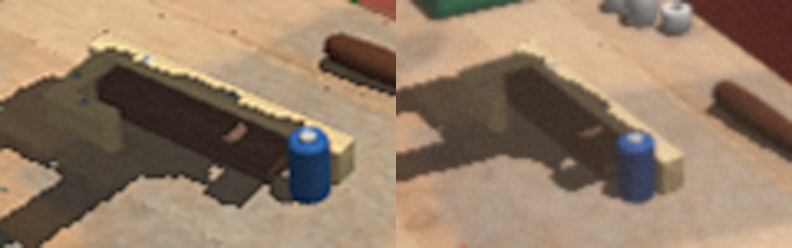

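Both views show the blank flat in the bay, against the fence and behind the post. The wrist measurement gives jig (−0.3, −1.0) mm and 0.3°. The arm is clear, so I hand the job in.

```bash
python3 - <<'E'
from h import *
print(env.read_state()['time_s'],env.read_state()['force']); workorder.sign_off()
E
```

```text
36.725 [-0.3335848   0.32342263  1.09815724]
the job is handed in; nothing more can be done
```

The reddish-brown blank is in the bay, flat against the long fence with its end at the stop, and I handed the job in at about 36.7 s. I turned it with the open fingers along its side and pushed its trailing end past the post to the stop. Then I swung that end in and pressed it against the fence. I only pushed it, never gripping or lifting it.

**Last checks:**
- **Pose:** the final wrist picture puts the blank's centre at jig x = −0.3, y = −1.0 mm, 0.3° from parallel. Calibration is good to about 2 mm.
- **Fixed cameras:** both views show it flat behind the post, and the arm was clear of everything.
- **Disagreements:** the two presses against the fence stopped about 4 mm further in than I expected. They agreed with each other to 0.5 mm, so I put this down to the assumed finger width. The first jig fit had residuals up to 5 mm at the stop, but later measurements there agreed to about 1.5 mm at the top edge.
- **Not measured:** I planned the moves clear of the black blank, the pale blank and the whetstone, but did not re-measure their positions at the end.

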